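# Swap the cartridge of the cardboard cutter

### The job

Change the cartridge in the blue cardboard cutter: press the spent cartridge down until its push-push catch lets go and pops it up, lift it out and stand it upright in the black tray, then put the new cartridge from the bench into the bay and press it fully down until the catch holds it. Press and insert gently, by feel (the catch breaks above 30 N), and leave the other things on the bench where they are.

Things in the scene. Friction and masses are not known exactly. Their poses are not given: they have to be found in the camera images.
- machine: Blue bench cardboard cutter, 300 (x) x 240 (y) x 120 mm high, fixed; green cutting surface with a small steel cutting head, 28 mm high, on its flat top, 85 mm from its centre along +x. Origin at the centre of its underside. The bay opens in its top 50 mm from its centre along -x, on the robot's side.
- bay_mouth (a point): Centre of the bay's mouth, level with the machine's top; axes as the machine's. The bay is an upright shaft 53 (x) x 35 (y) mm (1.5 mm play each side) with a 5 mm 45-degree grey funnel at the rim. Held by the catch, a cartridge's top is 8 to 16 mm above the mouth (differs by machine); ejected, it rises 26 mm to 34 to 42 mm, loose on the platform, still 22 to 30 mm deep.
- carriage: Sprung platform of the push-push catch in the bay, 46 x 28 mm; origin on its top. Held 48 to 56 mm below the mouth, risen 22 to 30. To latch or to release, press to 7 mm below the held height and let go; a shorter press changes nothing. The spring takes 4 to 9 N; 8.5 mm below held is a firm stop (6 N per mm more): go slowly there (under 8 mm/s), stop at 12 to 18 N.
- old_cartridge: Spent cartridge, at the start held in the bay, only its top showing. White block 50 (its x) x 32 (y) x 64 mm tall (z), 110 to 210 g; grey foot 46 x 28, 8 mm high; steel window on both broad sides, three grey ribs on its flat top. Origin at the centre of its underside. A half turn makes no difference. Grip it across its 32 mm sides.
- new_cartridge: New cartridge, alike, standing on the bench beside the machine. White block 50 (its x) x 32 (y) x 64 mm tall (z), 110 to 210 g; grey foot 46 x 28, 8 mm high; steel window on both broad sides, three grey ribs on its flat top. Origin at the centre of its underside. A half turn makes no difference. Grip it across its 32 mm sides.
- tray: Black open tray, fixed to the bench on the other side of the machine, 140 (x) x 120 (y) x 24 mm high outside, walls and floor 4 mm. Origin at the centre of its underside.
- tape: Roll of tape lying flat, 90 mm across, 24 mm high. Bystander. Origin under its centre.
- pen_cup: Open aluminium cup, 72 mm across, 90 mm tall. Bystander. Origin at the centre of its foot.
- steel_rule: Flat steel rule, 200 x 28 x 4 mm, lying across the far end of the machine's top. Bystander. Origin under its centre.
- pin_tin: Small round tin, 40 mm across, 18 mm high, on the machine's green surface. Bystander. Origin under its centre.

How it is judged:
On the way, in this order (a step that is already met when the one before it is completed fails the run):
1. the spent cartridge is ejected: the catch has released and the platform has lifted it in the bay (z of each of carriage, old_cartridge in the frame of bay_mouth above -0.032 m and horizontal distance between old_cartridge and bay_mouth below 0.006 m), for 0.1 s.
2. the spent cartridge stands upright in the tray, let go (x of old_cartridge in the frame of tray between -0.056 and 0.056 m and y of old_cartridge in the frame of tray between -0.05 and 0.05 m and z of old_cartridge in the frame of tray below 0.012 m and angle between old_cartridge's own z axis and vertical below 0.15 rad and linear speed of old_cartridge below 0.02 m/s and contact force between the fingers and old_cartridge below 0.01 N), for 0.2 s.
At the end, for the whole second after the job is handed in: The new cartridge is in the bay, upright (within 0.1 rad) and centred within 5 mm, held down by the catch with its underside 40 to 62 mm below the mouth (top less than 24 mm proud) and at rest; the spent cartridge stands upright (within 0.15 rad) on the floor of the tray, at rest (z of new_cartridge in the frame of bay_mouth between -0.062 and -0.04 m and horizontal distance between new_cartridge and bay_mouth below 0.005 m and angle between new_cartridge's own z axis and vertical below 0.1 rad and linear speed of each of new_cartridge, old_cartridge below 0.02 m/s and x of old_cartridge in the frame of tray between -0.056 and 0.056 m and y of old_cartridge in the frame of tray between -0.05 and 0.05 m and z of old_cartridge in the frame of tray below 0.012 m and angle between old_cartridge's own z axis and vertical below 0.15 rad and z of carriage in the frame of bay_mouth below -0.04 m); the robot touches nothing.
It fails at once if more than 30 N on the catch or the bay (a cartridge pressed on the platform or jammed against the machine, or the fingers pressed on the machine) (contact force between any of old_cartridge, new_cartridge and carriage above 30 N or contact force between any of old_cartridge, new_cartridge, the fingers and machine above 30 N).
It fails at once if another thing on the bench moved by more than 30 mm (distance of any of tape, pen_cup, steel_rule, pin_tin from where it was at the start of the episode above 0.03 m).
It also fails if it takes over 72 s, if anything falls off the work surface, if the arm or the gripper's body presses on something with over 40 N, if the wrist force passes 120 N, or if a joint passes its speed limit or range.

### The arm

A 6-joint arm with a two-finger parallel gripper is mounted at the origin on the work surface. World frame = base frame: x ahead of the robot, y to its left, z up, the work surface at z = 0. Lengths are in m, angles in rad, forces in N, time in s.
With the tool pointing down it reaches from about 0.325 to 0.875 m from the base axis. Payload 4.4 kg.
Tool frame: the origin (TCP) lies midway between the tips of the shut fingers; the grasp point (between the pads) lies 19 mm behind it; z points along the fingers, y is the line along which they close (so a half turn about z gives the same grasp; the last joint's range is limited). The gripper opens to 85 mm and grips with 20 to 120 N. Pads are 22 mm wide; open, the fingers measure 114 mm over their backs; the gripper's body (76 mm by 85 mm) begins 54 mm behind the grasp point. The pads swing forward as they close: fully open they stand 13 mm farther back than shut.
Start: joints at [1.105, 0.207, 1.542, -0, 1.393, -0.15], TCP at [0.179, 0.547, 0.231] pointing down, gripper open.
Joint ranges: [-2.73, 2.73], [-0.86, 2.22], [0.23, 2.46], [-1.11, 4.25], [0.08, 2.63], [-2.82, 2.82]. Speed limits (rad/s): [2.79, 2.79, 3.14, 3.14, 3.14, 3.14].

### API

Orientations are given as a unit quaternion [w, x, y, z].
In Python, from station import arm gives the robot as it stands.
- The arm moves only by the tool drive_tool, never from a script. Its argument "plan" is a list of rows, each an object with "dr": the turn, a rotation vector about the world's x, y, z in rad, a list of three; "delta_pos": the shift along the world's x, y, z in mm, a list of three; "fingers": the closure, from 0 (fully open) to 1 (shut). A call has 1 to 20 rows; each row shifts and turns the commanded pose from where the row before left it; what a row does not reach is not made up. A row lasts 1/8 s, in which the tool goes at most 62.5 mm and 10.7 degrees, less where a joint would pass 70% of its speed; a pose out of reach is approached as far as the arm can. A call is refused whole if a number of a shift passes 62.5 or a number of a turn 0.188, either way. A call with a gripper value outside its range is refused whole. The fingers move at their own pace and stop on an object; "newtons" is the grip in N (left out, the last holds). Time passes only in rows, so rows that do not move let the fingers close. It gives the time, the measured TCP pose, the force, the opening and the grip force at its end, in the units of the state.
- arm.state(): the state, without advancing time (a new reading comes with each control period).
- arm.camera(name): name is "scene" or "top"; returns a dict with "pixels" (480x640x3 uint8, red, green, blue), "intrinsics" (3x3 intrinsics, pixels), "pose" (4x4, takes a point from camera to world coordinates). Camera axes: x right, y down, z forward; pixel columns grow to the right and rows downward; lengths in m; the calibration is good to about 2 mm. A picture is of the moment at which its call begins. There is no depth.
- arm.sign_off(): hands the job in; it is judged then, once.
The state is a dict: "clock": time; "joint_positions": joint angles; "qvel": joint speeds; "tau": joint torques, N m; "ee_pos": TCP position; "eef_rot": TCP orientation; "ft_force": force on the tool from outside, world axes, zero at the start; "moment": the same for the moment, N m; "opening": opening from 0.0 (shut) to 1.0 (fully open); "gripper_force": force on a finger pad.
Only numpy, scipy, OpenCV 4.12 (cv2) and the standard library are available. Lean on these libraries where they do the work, as an engineer would, in place of code of your own. Each camera call takes 0.05 s, during which the arm holds its last target. There are 200 camera calls.

## Working session

There is one attempt and no reset: what is moved stays moved. The work goes in short steps, Python scripts to look and compute and a tool call to move; the robot and the scene stay as the last step left them, time stands still between calls to the robot, and variables do not carry over. Pictures are saved under pics/ and viewed, at most 10 in all, crops included, and the job is handed in when it is done.

Besides the shell and the picture viewer there is one more tool, called after "Call:" in YAML: its name, and indented under it one key for each argument. drive_tool: Moves the arm, as the interface text tells. Its arguments: {"type":"object","properties":{"plan":{"type":"array","items":{"type":"object","properties":{"dr":{"type":"array","items":{"type":"number"}},"delta_pos":{"type":"array","items":{"type":"number"}},"fingers":{"type":"number"}}}},"newtons":{"type":"number"}},"required":["plan"]}

```bash
mkdir -p pics
cat > h.py <<'E'
import numpy as np, cv2
from station import arm
def cam(n):
    c=arm.camera(n); return c['pixels'],np.array(c['intrinsics']),np.array(c['pose'])
def ray(uv,z,K,T):
    uv=np.atleast_2d(np.array(uv,float)); d=np.c_[uv,np.ones(len(uv))]@np.linalg.inv(K).T@T[:3,:3].T
    o=T[:3,3]; return o+d*((z-o[2])/d[:,2])[:,None]
def proj(P,K,T):
    P=np.atleast_2d(np.array(P,float)); c=(P-T[:3,3])@T[:3,:3]; p=c@K.T; return p[:,:2]/p[:,2:]
E
python3 - <<'E'
from h import *
for n in ('scene','top'):
    p,K,T=cam(n); cv2.imwrite(f'pics/{n}0.png',p[:,:,::-1]); print(n,K.round(1).tolist(),T.round(3).tolist())
print(arm.state())
E
```

```text
scene [[522.9, 0.0, 320.1], [0.0, 522.9, 238.4], [0.0, 0.0, 1.0]] [[-0.302, 0.573, -0.762, 1.324], [0.953, 0.164, -0.254, 0.226], [-0.021, -0.803, -0.596, 0.679], [0.0, 0.0, 0.0, 1.0]]
top [[445.6, 0.0, 322.9], [0.0, 445.6, 231.6], [0.0, 0.0, 1.0]] [[0.017, -0.995, 0.1, 0.477], [-1.0, -0.015, 0.02, -0.015], [-0.019, -0.101, -0.995, 1.118], [0.0, 0.0, 0.0, 1.0]]
{'clock': 0.1, 'joint_positions': array([ 1.10449851e+00,  2.07372605e-01,  1.54279747e+00, -1.16101029e-05,
        1.39353816e+00, -1.50510556e-01]), 'qvel': array([-0.00195569, -0.00034413, -0.00305848, -0.00042526, -0.00130266,
        0.00019043]), 'tau': array([ 3.56245155e-04, -3.84088755e+01, -2.92552114e+01, -2.28763774e-04,
        4.88834776e-03,  1.10499923e-05]), 'ee_pos': array([0.17828197, 0.54593941, 0.23022688]), 'eef_rot': array([-3.15636812e-04,  1.57237285e-01,  9.87560285e-01, -1.00961759e-03]), 'ft_force': array([0.08288759, 0.0823816 , 0.24881282]), 'moment': array([0.00818485, 0.01902282, 0.02840641]), 'gripper_force': 0.0, 'opening': 1.0009533565130768}
```

View pics/top0.png

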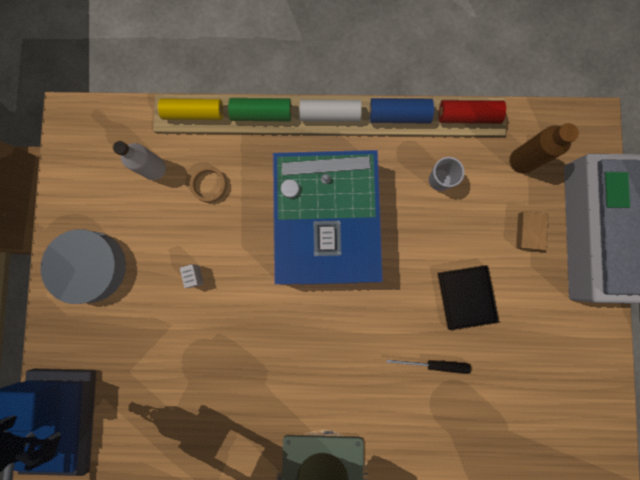

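View pics/scene0.png

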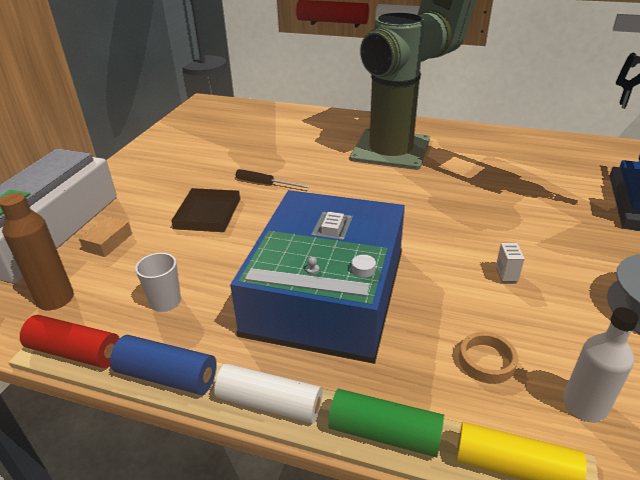

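The top view shows the machine (cols 275–380, rows 152–284), the bay with the spent cartridge at (327,238), the new cartridge at (189,276) and the tray at (468,297). The scene view agrees: cartridge top at (333,223), new cartridge at (510,262), tray at (207,209).

Run:
```python
from h import *
p,K,T=cam('top'); 
def sub(box,cond):
    x0,y0,x1,y1=box; m=np.zeros(p.shape[:2],np.uint8)
    q=p[y0:y1,x0:x1].astype(int); m[y0:y1,x0:x1]=cond(q)*255; return m
def rect(m,z,name):
    m=cv2.morphologyEx(m,cv2.MORPH_CLOSE,np.ones((5,5)))
    c=max(cv2.findContours(m,0,1)[0],key=cv2.contourArea)
    W=ray(c[:,0,:],z,K,T)[:,:2]
    r=cv2.minAreaRect((W*1000).astype(np.float32)); print(name,np.round(r[0],1),np.round(r[1],1),round(r[2],1),'px',c[:,0].min(0),c[:,0].max(0))
grey=lambda q:(q.max(2)-q.min(2)<40)
rect(sub((300,215,355,262),lambda q:~((q[...,2]>q[...,0]+40))),.12,'funnel')
rect(sub((300,215,355,262),lambda q:grey(q)&(q.min(2)>170)),.132,'oldtop')
rect(sub((170,255,215,300),lambda q:grey(q)&(q.min(2)>170)),.064,'newtop')
rect(sub((265,140,395,300),lambda q:(q[...,0]<60)&(q[...,2]+q[...,1]>100)),.12,'machine')
rect(sub((425,250,510,340),lambda q:(q.max(2)<60)),.024,'tray')
v=np.hstack([cv2.resize(p[y-30:y+30,x-30:x+30],None,fx=6.6,fy=6.6,interpolation=0) for x,y in((327,238),(189,276))])
cv2.imwrite('pics/c.png',v[:,:,::-1])
```

```text
funnel [570.3  -3.7] [ 90.4 122. ] 0.8 px [300 215] [354 255]Traceback (most recent call last):
  File "<stdin>", line 13, in <module>
  File "<stdin>", line 8, in rect
ValueError: max() iterable argument is empty
```

Run:
```python
import cv2,numpy as np
p=cv2.imread('pics/top0.png')[:,:,::-1]
print(p[238,308:348].tolist()); print(p[276,176:204].tolist()); print(p[297,455].tolist(),p[297,430].tolist())
v=np.hstack([cv2.resize(p[y-30:y+30,x-30:x+30],None,fx=6.6,fy=6.6,interpolation=0) for x,y in((327,238),(189,276))])
cv2.imwrite('pics/c.png',v[:,:,::-1])
```

```text
[[36, 66, 112], [36, 65, 111], [35, 65, 111], [38, 67, 113], [38, 67, 111], [57, 77, 109], [81, 90, 107], [89, 95, 101], [86, 90, 95], [69, 73, 76], [52, 55, 56], [77, 77, 80], [129, 125, 126], [150, 146, 144], [132, 130, 131], [110, 109, 113], [107, 110, 113], [116, 115, 119], [116, 117, 120], [113, 115, 117], [116, 116, 118], [114, 116, 118], [116, 118, 119], [127, 126, 129], [142, 139, 139], [146, 140, 140], [110, 109, 108], [58, 59, 62], [54, 54, 58], [76, 80, 84], [88, 94, 98], [89, 95, 104], [69, 83, 104], [45, 68, 105], [33, 61, 106], [30, 62, 107], [32, 63, 108], [33, 63, 109], [33, 64, 108], [34, 64, 109]]
[[153, 114, 77], [154, 115, 77], [154, 116, 77], [152, 115, 75], [154, 119, 86], [155, 133, 117], [161, 150, 145], [152, 146, 144], [137, 133, 134], [126, 124, 124], [119, 118, 120], [121, 119, 120], [119, 117, 116], [124, 121, 124], [134, 130, 130], [145, 141, 141], [157, 151, 150], [161, 154, 152], [153, 146, 144], [118, 112, 110], [82, 74, 72], [77, 69, 64], [73, 66, 62], [68, 62, 58], [67, 63, 57], [75, 62, 54], [84, 65, 48], [89, 65, 44]]
[28, 25, 26] [167, 125, 83]
```

View pics/c.png

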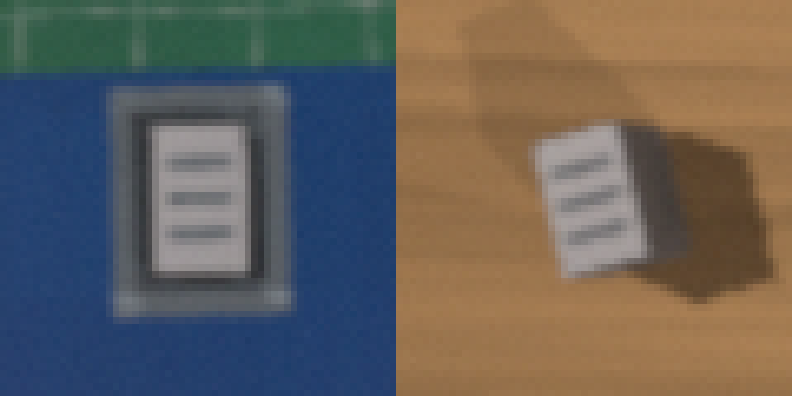

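The crop shows the white cartridge top (about 15×23 px, ribs across) centred in the grey funnel at (327,238). The new cartridge's top is at (189,276), turned about 10° and with its shaded side to the right.

```bash
cat > m.py <<'E'
from h import *
def sub(p,box,cond):
    x0,y0,x1,y1=box; m=np.zeros(p.shape[:2],np.uint8)
    q=p[y0:y1,x0:x1].astype(int); m[y0:y1,x0:x1]=cond(q)*255; return m
def rect(m,z,name,K,T,k=5):
    m=cv2.morphologyEx(m,cv2.MORPH_CLOSE,np.ones((k,k)))
    m=cv2.resize(m,None,fx=4,fy=4)
    c=max(cv2.findContours((m>127).astype(np.uint8),0,1)[0],key=cv2.contourArea)
    W=ray((c[:,0,:]+.5)/4-.5,z,K,T)[:,:2]
    r=cv2.minAreaRect((W*1000).astype(np.float32)); print(name,np.round(r[0],1),np.round(r[1],1),round(r[2],1))
    return r
grey=lambda q:(q.max(2)-q.min(2)<28)
white=lambda q:grey(q)&(q.min(2)>95)
E
python3 - <<'E'
from m import *
p,K,T=cam('top')
rect(sub(p,(300,218,355,262),lambda q:q[...,2]-q[...,0]<40),.12,'funnel',K,T)
rect(sub(p,(319,223,338,252),lambda q:q.min(2)>95),.132,'oldtop',K,T)
rect(sub(p,(170,255,215,300),lambda q:(q[...,0]-q[...,2]<45)&(q.min(2)>95)),.064,'newtop',K,T)
rect(sub(p,(265,140,395,300),lambda q:(q[...,0]<q[...,1]-12)),.12,'machine',K,T,9)
rect(sub(p,(425,250,510,340),lambda q:(q.max(2)<55)),.024,'tray',K,T)
# cross-view check in scene
q,K2,T2=cam('scene')
def cen(p,box,c):
    m=cv2.morphologyEx(sub(p,box,c),cv2.MORPH_CLOSE,np.ones((5,5)));
    M=cv2.moments(m,True); return np.array([M['m10'],M['m01']])/M['m00']
print(proj([[.565,-.02,.12]],K2,T2))
a=cen(p,(319,223,338,252),lambda q:q.min(2)>95)
for n,c in(('top',a),):
    for z in(.128,.132,.136): w=ray(c,z,K,T); print(z,w.round(4),proj(w,K2,T2).round(1))
v=q[200:245,305:360]; cv2.imwrite('pics/s1.png',cv2.resize(v,None,fx=10,fy=10,interpolation=0)[:,:,::-1])
E
```

```text
funnel [566.6  12. ] [85.2 92. ] 0.8
oldtop [562.4  -4.1] [50.7 32.8] 0.9
newtop [473.4 324.2] [53.1 35.1] 16.9
machine [612.8  -1.8] [300.  238.7] 2.3
tray [ 433.3 -345.4] [140.  123.5] 10.0
[[323.67500718 224.16037295]]
0.128 [[ 0.5634 -0.004   0.128 ]] [[332.1 221.5]]
0.132 [[ 0.5631 -0.004   0.132 ]] [[332.2 219.6]]
0.136 [[ 0.5627 -0.004   0.136 ]] [[332.2 217.7]]
```

View pics/s1.png

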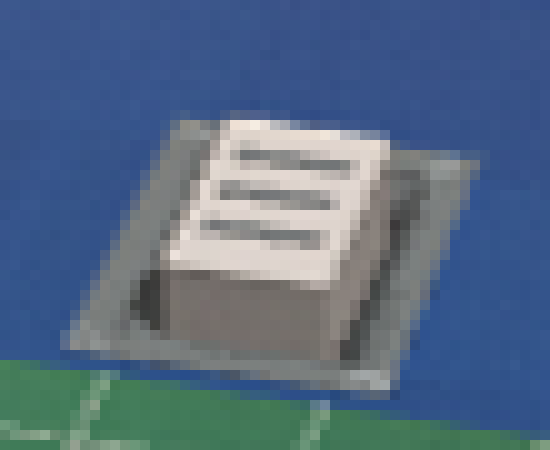

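Call:
drive_tool:
  plan:
    - {"delta_pos": [27.5,-39.3,-2],"dr": [0,0,0.025],"fingers": 1}
    - {"delta_pos": [27.5,-39.3,-2],"dr": [0,0,0.025],"fingers": 1}
    - {"delta_pos": [27.5,-39.3,-2],"dr": [0,0,0.025],"fingers": 1}
    - {"delta_pos": [27.5,-39.3,-2],"dr": [0,0,0.025],"fingers": 1}
    - {"delta_pos": [27.5,-39.3,-2],"dr": [0,0,0.025],"fingers": 1}
    - {"delta_pos": [27.5,-39.3,-2],"dr": [0,0,0.025],"fingers": 1}
    - {"delta_pos": [27.5,-39.3,-2],"dr": [0,0,0.025],"fingers": 1}
    - {"delta_pos": [27.5,-39.3,-2],"dr": [0,0,0.025],"fingers": 1}
    - {"delta_pos": [27.5,-39.3,-2],"dr": [0,0,0.025],"fingers": 1}
    - {"delta_pos": [27.5,-39.3,-2],"dr": [0,0,0.025],"fingers": 1}
    - {"delta_pos": [27.5,-39.3,-2],"dr": [0,0,0.025],"fingers": 1}
    - {"delta_pos": [27.5,-39.3,-2],"dr": [0,0,0.025],"fingers": 1}
    - {"delta_pos": [27.5,-39.3,-2],"dr": [0,0,0.025],"fingers": 1}
    - {"delta_pos": [27.5,-39.3,-2],"dr": [0,0,0.025],"fingers": 1}
    - {"delta_pos": [0,0,0],"fingers": 1}
    - {"delta_pos": [0,0,0],"fingers": 1}

```text
$.plan[14]: bad value
```

Call:
drive_tool:
  plan:
    - {"delta_pos": [27.5,-39.3,-2],"dr": [0,0,0.025],"fingers": 1}
    - {"delta_pos": [27.5,-39.3,-2],"dr": [0,0,0.025],"fingers": 1}
    - {"delta_pos": [27.5,-39.3,-2],"dr": [0,0,0.025],"fingers": 1}
    - {"delta_pos": [27.5,-39.3,-2],"dr": [0,0,0.025],"fingers": 1}
    - {"delta_pos": [27.5,-39.3,-2],"dr": [0,0,0.025],"fingers": 1}
    - {"delta_pos": [27.5,-39.3,-2],"dr": [0,0,0.025],"fingers": 1}
    - {"delta_pos": [27.5,-39.3,-2],"dr": [0,0,0.025],"fingers": 1}
    - {"delta_pos": [27.5,-39.3,-2],"dr": [0,0,0.025],"fingers": 1}
    - {"delta_pos": [27.5,-39.3,-2],"dr": [0,0,0.025],"fingers": 1}
    - {"delta_pos": [27.5,-39.3,-2],"dr": [0,0,0.025],"fingers": 1}
    - {"delta_pos": [27.5,-39.3,-2],"dr": [0,0,0.025],"fingers": 1}
    - {"delta_pos": [27.5,-39.3,-2],"dr": [0,0,0.025],"fingers": 1}
    - {"delta_pos": [27.5,-39.3,-2],"dr": [0,0,0.025],"fingers": 1}
    - {"delta_pos": [27.5,-39.3,-2],"dr": [0,0,0.025],"fingers": 1}
    - {"delta_pos": [0,0,0],"dr": [0,0,0],"fingers": 1}
    - {"delta_pos": [0,0,0],"dr": [0,0,0],"fingers": 1}

```text
clock: 2.25
ee_pos: [0.563, -0.0033, 0.2028]
eef_rot: [-0.001, -0.017, 1.0, 0.0]
ft_force: [-0.1, -0.5, -0.1]
opening: -0.0
gripper_force: 0.0
```

Call:
drive_tool:
  plan:
    - {"delta_pos": [0,0,-20],"dr": [0,0,0],"fingers": 1}
    - {"delta_pos": [0,0,-20],"dr": [0,0,0],"fingers": 1}
    - {"delta_pos": [0,0,-15],"dr": [0,0,0],"fingers": 1}
    - {"delta_pos": [0,0,-9],"dr": [0,0,0],"fingers": 1}
    - {"delta_pos": [0,0,-3],"dr": [0,0,0],"fingers": 1}
    - {"delta_pos": [0,0,-1],"dr": [0,0,0],"fingers": 1}
    - {"delta_pos": [0,0,-1],"dr": [0,0,0],"fingers": 1}
    - {"delta_pos": [0,0,-1],"dr": [0,0,0],"fingers": 1}
    - {"delta_pos": [0,0,-1],"dr": [0,0,0],"fingers": 1}

```text
clock: 3.38
ee_pos: [0.5638, -0.0037, 0.1325]
eef_rot: [0.0, -0.017, 1.0, -0.0]
ft_force: [0.7, -0.2, 2.3]
opening: 0.002
gripper_force: 1.1
```

Call:
drive_tool:
  plan:
    - {"delta_pos": [0,0,-1],"dr": [0,0,0],"fingers": 1}
    - {"delta_pos": [0,0,-1],"dr": [0,0,0],"fingers": 1}
    - {"delta_pos": [0,0,-1],"dr": [0,0,0],"fingers": 1}
    - {"delta_pos": [0,0,-1],"dr": [0,0,0],"fingers": 1}
    - {"delta_pos": [0,0,-1],"dr": [0,0,0],"fingers": 1}

```text
clock: 4.0
ee_pos: [0.5642, -0.0038, 0.1285]
eef_rot: [0.001, -0.017, 1.0, -0.0]
ft_force: [-1.7, 0.4, 6.8]
opening: 0.004
gripper_force: 3.3
```

Call:
drive_tool:
  plan:
    - {"delta_pos": [0,0,-1],"dr": [0,0,0],"fingers": 1}
    - {"delta_pos": [0,0,-1],"dr": [0,0,0],"fingers": 1}
    - {"delta_pos": [0,0,-1],"dr": [0,0,0],"fingers": 1}
    - {"delta_pos": [0,0,0],"dr": [0,0,0],"fingers": 1}

```text
clock: 4.5
ee_pos: [0.5642, -0.0038, 0.1255]
eef_rot: [0.001, -0.017, 1.0, -0.0]
ft_force: [-1.5, 0.6, 6.9]
opening: -0.002
gripper_force: 3.2
```

Call:
drive_tool:
  plan:
    - {"delta_pos": [0,0,-0.7],"dr": [0,0,0],"fingers": 1}
    - {"delta_pos": [0,0,-0.7],"dr": [0,0,0],"fingers": 1}
    - {"delta_pos": [0,0,0],"dr": [0,0,0],"fingers": 1}

```text
clock: 4.88
ee_pos: [0.5642, -0.0037, 0.1242]
eef_rot: [0.001, -0.017, 1.0, -0.0]
ft_force: [-1.8, 0.5, 6.8]
opening: 0.002
gripper_force: 3.3
```

Call:
drive_tool:
  plan:
    - {"delta_pos": [0,0,-0.7],"dr": [0,0,0],"fingers": 1}
    - {"delta_pos": [0,0,-0.7],"dr": [0,0,0],"fingers": 1}
    - {"delta_pos": [0,0,0],"dr": [0,0,0],"fingers": 1}

```text
clock: 5.25
ee_pos: [0.5642, -0.0037, 0.1228]
eef_rot: [0.001, -0.017, 1.0, -0.0]
ft_force: [-2.3, -0.7, 6.0]
opening: -0.003
gripper_force: 3.3
```

Call:
drive_tool:
  plan:
    - {"delta_pos": [0,0,-0.7],"dr": [0,0,0],"fingers": 1}
    - {"delta_pos": [0,0,-0.7],"dr": [0,0,0],"fingers": 1}
    - {"delta_pos": [0,0,0],"dr": [0,0,0],"fingers": 1}

```text
clock: 5.62
ee_pos: [0.5644, -0.0038, 0.1223]
eef_rot: [0.001, -0.017, 1.0, -0.0]
ft_force: [-2.6, -0.3, 11.0]
opening: 0.003
gripper_force: 5.5
```

Firm stop felt at 11 N, so I let go and rise.

Call:
drive_tool:
  plan:
    - {"delta_pos": [0,0,4],"dr": [0,0,0],"fingers": 1}
    - {"delta_pos": [0,0,12],"dr": [0,0,0],"fingers": 1}
    - {"delta_pos": [0,0,25],"dr": [0,0,0],"fingers": 1}
    - {"delta_pos": [0,0,30],"dr": [0,0,0],"fingers": 0.3}
    - {"delta_pos": [0,0,0],"dr": [0,0,0],"fingers": 0.3}
    - {"delta_pos": [0,0,0],"dr": [0,0,0],"fingers": 0.3}

```text
clock: 6.38
ee_pos: [0.5629, -0.0035, 0.1902]
eef_rot: [-0.001, -0.017, 1.0, 0.0]
ft_force: [-0.0, 0.6, -0.0]
opening: 0.639
gripper_force: 0.0
```

Run:
```python
from h import *
q,K,T=cam('scene'); p,K2,T2=cam('top')
v=np.hstack([cv2.resize(q[160:260,270:370],None,fx=4,fy=4),cv2.resize(p[188:288,277:377],None,fx=4,fy=4)])
cv2.imwrite('pics/s2.png',v[:,:,::-1])
print(arm.state()['ee_pos'],arm.state()['ft_force'],proj([[.563,-.004,z] for z in(.15,.158,.166)],K,T).round(1))
```

```text
[ 0.56242781 -0.00348251  0.18940537] [ 0.20342468 -0.74526235 -0.40008162] [[332.1 211.5]
 [332.1 207.8]
 [332.  204.1]]
```

View pics/s2.png

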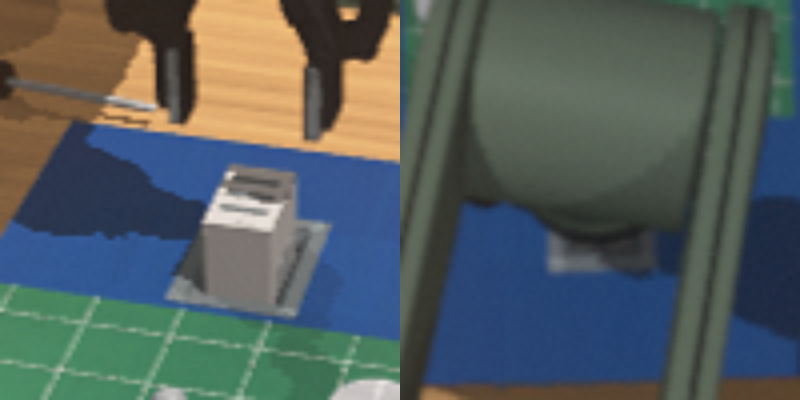

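The scene crop shows the cartridge popped up: its top is near pixel (332,209), which is about z = 0.157. The open fingers straddle it.

Call:
drive_tool:
  newtons: 30
  plan:
    - {"delta_pos": [0,0,-15],"dr": [0,0,0],"fingers": 0.3}
    - {"delta_pos": [0,0,-20],"dr": [0,0,0],"fingers": 0.3}
    - {"delta_pos": [0,0,-15],"dr": [0,0,0],"fingers": 0.3}
    - {"delta_pos": [0,0,-9],"dr": [0,0,0],"fingers": 0.3}
    - {"delta_pos": [0,0,0],"dr": [0,0,0],"fingers": 0.5}
    - {"delta_pos": [0,0,0],"dr": [0,0,0],"fingers": 1}
    - {"delta_pos": [0,0,0],"dr": [0,0,0],"fingers": 1}
    - {"delta_pos": [0,0,0],"dr": [0,0,0],"fingers": 1}

```text
clock: 7.48
ee_pos: [0.5638, -0.0037, 0.1324]
eef_rot: [0.0, -0.017, 1.0, -0.0]
ft_force: [0.5, 0.1, -1.2]
opening: 0.37
gripper_force: 35.5
```

Call:
drive_tool:
  plan:
    - {"delta_pos": [0,0,3],"dr": [0,0,0],"fingers": 1}
    - {"delta_pos": [0,0,7],"dr": [0,0,0],"fingers": 1}
    - {"delta_pos": [0,0,15],"dr": [0,0,0],"fingers": 1}
    - {"delta_pos": [0,0,20],"dr": [0,0,0],"fingers": 1}
    - {"delta_pos": [0,0,20],"dr": [0,0,0],"fingers": 1}
    - {"delta_pos": [-7,-18,0],"dr": [0,0,0],"fingers": 1}
    - {"delta_pos": [-12,-31,0],"dr": [0,0,0],"fingers": 1}
    - {"delta_pos": [-15,-40,0],"dr": [0,0,0],"fingers": 1}
    - {"delta_pos": [-15,-40,0],"dr": [0,0,0],"fingers": 1}
    - {"delta_pos": [-15,-40,0],"dr": [0,0,0],"fingers": 1}
    - {"delta_pos": [-15,-40,0],"dr": [0,0,0],"fingers": 1}
    - {"delta_pos": [-15,-40,0],"dr": [0,0,0],"fingers": 1}
    - {"delta_pos": [-15,-40,0],"dr": [0,0,0],"fingers": 1}
    - {"delta_pos": [-12,-32,-10],"dr": [0,0,0],"fingers": 1}
    - {"delta_pos": [-7,-16,-20],"dr": [0,0,0],"fingers": 1}
    - {"delta_pos": [-3,-4,-20],"dr": [0,0,0],"fingers": 1}
    - {"delta_pos": [0,0,-20],"dr": [0,0,0],"fingers": 1}
    - {"delta_pos": [0,0,-20],"dr": [0,0,0],"fingers": 1}
    - {"delta_pos": [0,0,-15],"dr": [0,0,0],"fingers": 1}
    - {"delta_pos": [0,0,0],"dr": [0,0,0],"fingers": 1}

```text
clock: 9.98
ee_pos: [0.431, -0.3439, 0.0904]
eef_rot: [-0.001, -0.017, 1.0, 0.001]
ft_force: [-0.3, 0.7, -1.3]
opening: 0.366
gripper_force: 35.4
```

Run:
```python
from h import *
q,K,T=cam('scene'); p,K2,T2=cam('top')
print(arm.state()['ee_pos'])
v=np.hstack([cv2.resize(q[130:250,150:270],None,fx=3.3,fy=3.3),cv2.resize(p[235:355,410:530],None,fx=3.3,fy=3.3)])
cv2.imwrite('pics/s3.png',v[:,:,::-1])
```

```text
[ 0.43255559 -0.34502868  0.0923984 ]
```

View pics/s3.png

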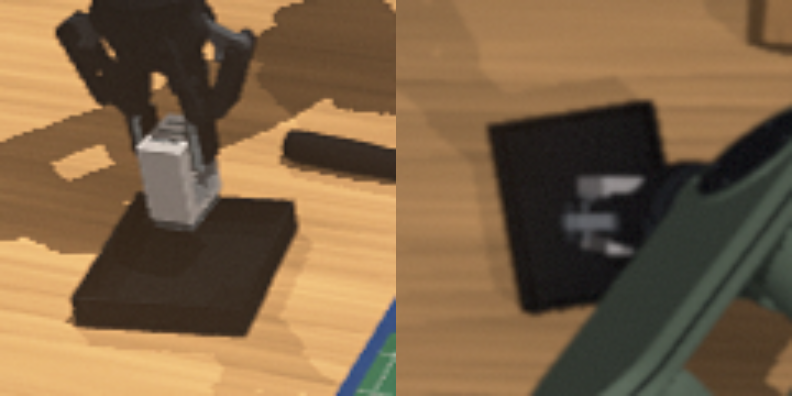

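The cartridge hangs upright above the tray centre (scene crop at (172,180), top crop at (600,215)). I lower it by feel.

Call:
drive_tool:
  plan:
    - {"delta_pos": [0,0,-15],"dr": [0,0,0],"fingers": 1}
    - {"delta_pos": [0,0,-15],"dr": [0,0,0],"fingers": 1}
    - {"delta_pos": [0,0,-9],"dr": [0,0,0],"fingers": 1}
    - {"delta_pos": [0,0,-4],"dr": [0,0,0],"fingers": 1}
    - {"delta_pos": [0,0,-2],"dr": [0,0,0],"fingers": 1}
    - {"delta_pos": [0,0,-1],"dr": [0,0,0],"fingers": 1}
    - {"delta_pos": [0,0,0],"dr": [0,0,0],"fingers": 1}

```text
clock: 10.95
ee_pos: [0.4328, -0.3449, 0.0464]
eef_rot: [0.0, -0.017, 1.0, -0.0]
ft_force: [-1.0, 0.6, -1.4]
opening: 0.367
gripper_force: 35.5
```

Call:
drive_tool:
  plan:
    - {"delta_pos": [0,0,-1],"dr": [0,0,0],"fingers": 1}
    - {"delta_pos": [0,0,-1],"dr": [0,0,0],"fingers": 1}
    - {"delta_pos": [0,0,-1],"dr": [0,0,0],"fingers": 1}
    - {"delta_pos": [0,0,-1],"dr": [0,0,0],"fingers": 1}
    - {"delta_pos": [0,0,0],"dr": [0,0,0],"fingers": 1}

```text
clock: 11.58
ee_pos: [0.4328, -0.3448, 0.0441]
eef_rot: [-0.0, -0.017, 1.0, -0.0]
ft_force: [-4.2, 3.9, 11.3]
opening: 0.369
gripper_force: 37.0
```

Call:
drive_tool:
  plan:
    - {"delta_pos": [0,0,1],"dr": [0,0,0],"fingers": 1}
    - {"delta_pos": [0,0,0],"dr": [0,0,0],"fingers": 0.4}
    - {"delta_pos": [0,0,0],"dr": [0,0,0],"fingers": 0.3}
    - {"delta_pos": [0,0,0],"dr": [0,0,0],"fingers": 0.3}
    - {"delta_pos": [0,0,15],"dr": [0,0,0],"fingers": 0.3}
    - {"delta_pos": [0,0,40],"dr": [0,0,0],"fingers": 0.3}
    - {"delta_pos": [0,0,50],"dr": [0,0,0],"fingers": 0.3}
    - {"delta_pos": [0,0,40],"dr": [0,0,0],"fingers": 0.3}

```text
clock: 12.58
ee_pos: [0.4331, -0.3452, 0.1914]
eef_rot: [0.001, -0.017, 1.0, -0.001]
ft_force: [0.0, 0.4, 0.2]
opening: 0.701
gripper_force: 0.0
```

Call:
drive_tool:
  plan:
    - {"delta_pos": [2.9,28,5],"dr": [0,0,0.017],"fingers": 0.3}
    - {"delta_pos": [2.9,48,5],"dr": [0,0,0.017],"fingers": 0.3}
    - {"delta_pos": [2.9,48,0],"dr": [0,0,0.017],"fingers": 0.3}
    - {"delta_pos": [2.9,48,0],"dr": [0,0,0.017],"fingers": 0.3}
    - {"delta_pos": [2.9,48,0],"dr": [0,0,0.017],"fingers": 0.3}
    - {"delta_pos": [2.9,48,0],"dr": [0,0,0.017],"fingers": 0.3}
    - {"delta_pos": [2.9,48,0],"dr": [0,0,0.017],"fingers": 0.3}
    - {"delta_pos": [2.9,48,0],"dr": [0,0,0.017],"fingers": 0.3}
    - {"delta_pos": [2.9,48,0],"dr": [0,0,0.017],"fingers": 0.3}
    - {"delta_pos": [2.9,48,0],"dr": [0,0,0.017],"fingers": 0.3}
    - {"delta_pos": [2.9,48,0],"dr": [0,0,0.017],"fingers": 0.3}
    - {"delta_pos": [2.9,48,0],"dr": [0,0,0.017],"fingers": 0.3}
    - {"delta_pos": [2.9,48,0],"dr": [0,0,0.017],"fingers": 0.3}
    - {"delta_pos": [2.9,48,0],"dr": [0,0,0.017],"fingers": 0.3}
    - {"delta_pos": [0,18,-30],"dr": [0,0,0],"fingers": 0.3}
    - {"delta_pos": [0,0,-40],"dr": [0,0,0],"fingers": 0.3}
    - {"delta_pos": [0,0,0],"dr": [0,0,0],"fingers": 0.3}

```text
clock: 14.7
ee_pos: [0.4703, 0.3243, 0.1253]
eef_rot: [-0.004, -0.136, 0.991, -0.001]
ft_force: [-0.7, -0.2, 0.3]
opening: 0.698
gripper_force: 0.0
```

Run:
```python
from m import *
q,K2,T2=cam('scene'); p,K,T=cam('top')
print(arm.state()['ee_pos'],arm.state()['eef_rot'])
rect(sub(p,(435,262,500,330),lambda q:(q.min(2)>85)&(q[...,0]-q[...,2]<40)),.068,'oldtop in tray',K,T)
v=np.hstack([cv2.resize(q[200:300,460:560],None,fx=3.9,fy=3.9),cv2.resize(q[150:250,150:250],None,fx=3.9,fy=3.9)])
cv2.imwrite('pics/s4.png',v[:,:,::-1])
# cartridge vertical centreline and top points in scene, from top-view estimate
for x,y in((.473,.324),(.473,.326)): print(proj([[x,y,.064]],K2,T2).round(1))
```

```text
[0.47368118 0.32543922 0.12928227] [ 4.84005754e-04 -1.35577443e-01  9.90766625e-01  1.34633563e-04]
oldtop in tray [ 433.4 -337.8] [52.2 47.6] 1.1
[[512.1 250. ]]
[[513.2 250.2]]
```

View pics/s4.png

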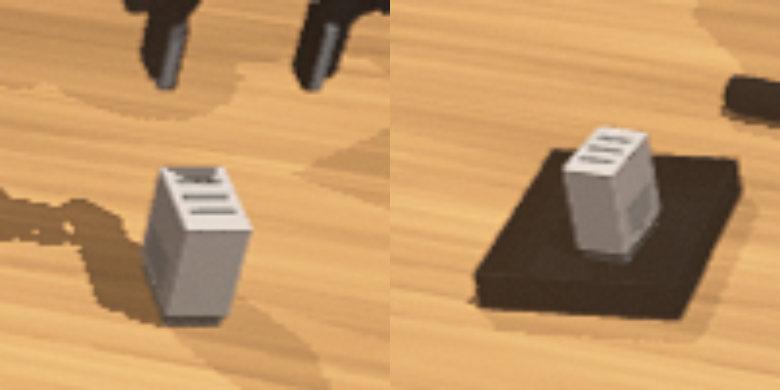

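The spent cartridge stands upright in the tray (crop at (612,190)). The new cartridge's top centre is at scene pixel (512.6,250.8), which agrees with the top view to about 1 mm.

Call:
drive_tool:
  newtons: 30
  plan:
    - {"delta_pos": [-1,-1,-25],"dr": [0,0,0],"fingers": 0.3}
    - {"delta_pos": [0,0,-30],"dr": [0,0,0],"fingers": 0.3}
    - {"delta_pos": [0,0,-20],"dr": [0,0,0],"fingers": 0.3}
    - {"delta_pos": [0,0,-13],"dr": [0,0,0],"fingers": 0.3}
    - {"delta_pos": [0,0,0],"dr": [0,0,0],"fingers": 0.5}
    - {"delta_pos": [0,0,0],"dr": [0,0,0],"fingers": 1}
    - {"delta_pos": [0,0,0],"dr": [0,0,0],"fingers": 1}
    - {"delta_pos": [0,0,0],"dr": [0,0,0],"fingers": 1}

```text
clock: 15.8
ee_pos: [0.4735, 0.325, 0.0416]
eef_rot: [0.002, -0.136, 0.991, 0.0]
ft_force: [-0.8, -0.5, 5.2]
opening: 0.368
gripper_force: 31.1
```

Call:
drive_tool:
  plan:
    - {"delta_pos": [0,0,5],"dr": [0,0,0],"fingers": 1}
    - {"delta_pos": [0,0,20],"dr": [0,0,0],"fingers": 1}
    - {"delta_pos": [0,0,40],"dr": [0,0,0],"fingers": 1}
    - {"delta_pos": [0,0,45],"dr": [0,0,0],"fingers": 1}
    - {"delta_pos": [0,0,30],"dr": [0,0,0],"fingers": 1}
    - {"delta_pos": [5,-19,15],"dr": [0,0,-0.025],"fingers": 1}
    - {"delta_pos": [10,-35,0],"dr": [0,0,-0.025],"fingers": 1}
    - {"delta_pos": [10,-40,0],"dr": [0,0,-0.025],"fingers": 1}
    - {"delta_pos": [10,-40,0],"dr": [0,0,-0.025],"fingers": 1}
    - {"delta_pos": [10,-40,0],"dr": [0,0,-0.025],"fingers": 1}
    - {"delta_pos": [10,-40,0],"dr": [0,0,-0.025],"fingers": 1}
    - {"delta_pos": [10,-40,0],"dr": [0,0,-0.025],"fingers": 1}
    - {"delta_pos": [10,-40,0],"dr": [0,0,-0.025],"fingers": 1}
    - {"delta_pos": [9,-25,0],"dr": [0,0,-0.025],"fingers": 1}
    - {"delta_pos": [5,-10,0],"dr": [0,0,-0.012],"fingers": 1}
    - {"delta_pos": [0,0,0],"dr": [0,0,0],"fingers": 1}
    - {"delta_pos": [0,0,0],"dr": [0,0,0],"fingers": 1}

```text
clock: 17.92
ee_pos: [0.5605, -0.0037, 0.1946]
eef_rot: [-0.001, -0.018, 1.0, 0.0]
ft_force: [-0.6, 0.1, -1.8]
opening: 0.366
gripper_force: 30.3
```

Run:
```python
from h import *
q,K,T=cam('scene'); s=arm.state(); print(s['ee_pos'],s['eef_rot'],s['ft_force'])
x0,y0=275,135; v=cv2.resize(q[y0:y0+110,x0:x0+110],None,fx=5.4,fy=5.4)[:,:,::-1].copy()
e=s['ee_pos']; b=e[2]-.0415; a=.033; c,sn=np.cos(a),np.sin(a)
# expected corners (if centred on the TCP): far face bottom/top corners, and funnel rim corners
P=[[e[0]+c*u-sn*w,e[1]+sn*u+c*w,z] for z in(b+.008,b+.064) for u,w in((.025,-.016),(.025,.016))]
R=[[.5628+c*u-sn*w,-.004+sn*u+c*w,.12] for u,w in((.0315,-.0225),(.0315,.0225),(-.0315,.0225),(-.0315,-.0225))]
for p,col in((P,(0,0,255)),(R,(0,255,255))):
    for u in proj(p,K,T): cv2.circle(v,tuple(int(round(t)) for t in (u+.5-[x0,y0])*5.4),3,col,1)
cv2.imwrite('pics/s5.png',v)
```

```text
[ 0.56060689 -0.00358044  0.19475708] [-4.74954706e-04 -1.82863006e-02  9.99832647e-01  2.51283664e-04] [-0.06044072  0.33149467 -2.47771647]
```

View pics/s5.png

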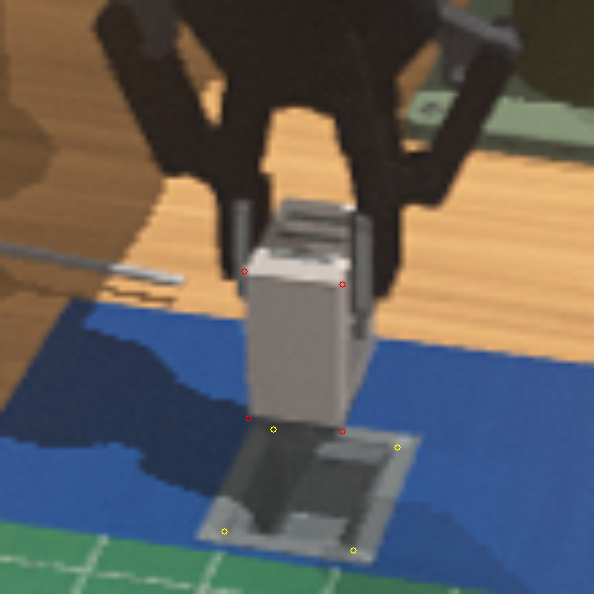

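The cartridge's predicted corners (red) match the picture within about 1 px. The funnel collar's diagonal midpoint (309,488) matches my bay centre, so I shift +2 mm in x and lower.

Call:
drive_tool:
  plan:
    - {"delta_pos": [2,0,-8],"dr": [0,0,0],"fingers": 1}
    - {"delta_pos": [0,0,-10],"dr": [0,0,0],"fingers": 1}
    - {"delta_pos": [0,0,-8],"dr": [0,0,0],"fingers": 1}
    - {"delta_pos": [0,0,-3],"dr": [0,0,0],"fingers": 1}
    - {"delta_pos": [0,0,-2],"dr": [0,0,0],"fingers": 1}
    - {"delta_pos": [0,0,-2],"dr": [0,0,0],"fingers": 1}
    - {"delta_pos": [0,0,-1],"dr": [0,0,0],"fingers": 1}
    - {"delta_pos": [0,0,-1],"dr": [0,0,0],"fingers": 1}

```text
clock: 18.98
ee_pos: [0.5634, -0.0047, 0.1602]
eef_rot: [0.0, -0.018, 1.0, -0.0]
ft_force: [0.6, 0.4, -1.9]
opening: 0.37
gripper_force: 30.3
```

Call:
drive_tool:
  plan:
    - {"delta_pos": [0,0,-1.5],"dr": [0,0,0],"fingers": 1}
    - {"delta_pos": [0,0,-1.5],"dr": [0,0,0],"fingers": 1}
    - {"delta_pos": [0,0,-1.5],"dr": [0,0,0],"fingers": 1}
    - {"delta_pos": [0,0,-1.5],"dr": [0,0,0],"fingers": 1}
    - {"delta_pos": [0,0,-1],"dr": [0,0,0],"fingers": 1}
    - {"delta_pos": [0,0,-1],"dr": [0,0,0],"fingers": 1}
    - {"delta_pos": [0,0,-1],"dr": [0,0,0],"fingers": 1}

```text
clock: 19.85
ee_pos: [0.5632, -0.0047, 0.151]
eef_rot: [0.0, -0.018, 1.0, -0.0]
ft_force: [-0.4, -0.2, -1.5]
opening: 0.37
gripper_force: 30.3
```

Call:
drive_tool:
  plan:
    - {"delta_pos": [0,0,-1],"dr": [0,0,0],"fingers": 1}
    - {"delta_pos": [0,0,-1],"dr": [0,0,0],"fingers": 1}
    - {"delta_pos": [0,0,-1],"dr": [0,0,0],"fingers": 1}
    - {"delta_pos": [0,0,-1],"dr": [0,0,0],"fingers": 1}

```text
clock: 20.35
ee_pos: [0.5632, -0.0046, 0.147]
eef_rot: [0.0, -0.018, 1.0, -0.0]
ft_force: [-0.7, 0.7, -1.8]
opening: 0.367
gripper_force: 30.3
```

Call:
drive_tool:
  plan:
    - {"delta_pos": [0,0,-1],"dr": [0,0,0],"fingers": 1}
    - {"delta_pos": [0,0,-1],"dr": [0,0,0],"fingers": 1}
    - {"delta_pos": [0,0,-1],"dr": [0,0,0],"fingers": 1}
    - {"delta_pos": [0,0,-1],"dr": [0,0,0],"fingers": 1}
    - {"delta_pos": [0,0,-1],"dr": [0,0,0],"fingers": 1}
    - {"delta_pos": [0,0,-1],"dr": [0,0,0],"fingers": 1}
    - {"delta_pos": [0,0,-1],"dr": [0,0,0],"fingers": 1}
    - {"delta_pos": [0,0,-1],"dr": [0,0,0],"fingers": 1}

```text
clock: 21.35
ee_pos: [0.5632, -0.0046, 0.139]
eef_rot: [0.0, -0.018, 1.0, -0.0]
ft_force: [0.1, 0.0, -0.6]
opening: 0.364
gripper_force: 30.3
```

Call:
drive_tool:
  plan:
    - {"delta_pos": [0,0,-1],"dr": [0,0,0],"fingers": 1}
    - {"delta_pos": [0,0,-1],"dr": [0,0,0],"fingers": 1}
    - {"delta_pos": [0,0,-1],"dr": [0,0,0],"fingers": 1}
    - {"delta_pos": [0,0,-1],"dr": [0,0,0],"fingers": 1}

```text
clock: 21.85
ee_pos: [0.5632, -0.0046, 0.135]
eef_rot: [0.0, -0.018, 1.0, 0.0]
ft_force: [-0.1, 0.3, -1.9]
opening: 0.364
gripper_force: 30.3
```

Call:
drive_tool:
  plan:
    - {"delta_pos": [0,0,-1],"dr": [0,0,0],"fingers": 1}
    - {"delta_pos": [0,0,-1],"dr": [0,0,0],"fingers": 1}
    - {"delta_pos": [0,0,-1],"dr": [0,0,0],"fingers": 1}

```text
clock: 22.22
ee_pos: [0.5633, -0.0046, 0.1329]
eef_rot: [0.0, -0.018, 1.0, -0.0]
ft_force: [-2.8, -0.6, 4.7]
opening: 0.369
gripper_force: 31.0
```

Call:
drive_tool:
  plan:
    - {"delta_pos": [0,0,0],"dr": [0,0,0],"fingers": 0.5}
    - {"delta_pos": [0,0,0],"dr": [0,0,0],"fingers": 0.4}
    - {"delta_pos": [0,0,0],"dr": [0,0,0],"fingers": 0.3}
    - {"delta_pos": [0,0,10],"dr": [0,0,0],"fingers": 0.3}
    - {"delta_pos": [0,0,25],"dr": [0,0,0],"fingers": 0.3}
    - {"delta_pos": [0,0,15],"dr": [0,0,0],"fingers": 1}
    - {"delta_pos": [0,0,0],"dr": [0,0,0],"fingers": 1}
    - {"delta_pos": [0,0,0],"dr": [0,0,0],"fingers": 1}
    - {"delta_pos": [0,0,0],"dr": [0,0,0],"fingers": 1}

```text
clock: 23.35
ee_pos: [0.5624, -0.0045, 0.1809]
eef_rot: [-0.001, -0.018, 1.0, 0.0]
ft_force: [0.4, 0.9, 0.7]
opening: 0.001
gripper_force: 0.0
```

Run:
```python
from h import *
q,K,T=cam('scene'); print(arm.state()['ee_pos'],arm.state()['opening'])
cv2.imwrite('pics/s6.png',cv2.resize(q[150:260,270:380],None,fx=5,fy=5)[:,:,::-1])
```

```text
[ 0.56249909 -0.00452895  0.18100706] -0.0027978038158819533
```

View pics/s6.png

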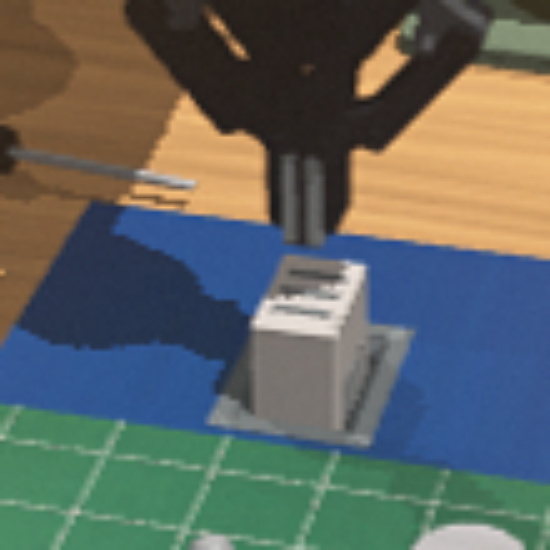

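The new cartridge sits upright in the bay with its top centred near crop (310,295), and the shut fingers are above it. Now I press.

Call:
drive_tool:
  plan:
    - {"delta_pos": [0,0,-12],"dr": [0,0,0],"fingers": 1}
    - {"delta_pos": [0,0,-7],"dr": [0,0,0],"fingers": 1}
    - {"delta_pos": [0,0,-1.5],"dr": [0,0,0],"fingers": 1}
    - {"delta_pos": [0,0,-1],"dr": [0,0,0],"fingers": 1}
    - {"delta_pos": [0,0,-1],"dr": [0,0,0],"fingers": 1}
    - {"delta_pos": [0,0,-1],"dr": [0,0,0],"fingers": 1}
    - {"delta_pos": [0,0,-1],"dr": [0,0,0],"fingers": 1}
    - {"delta_pos": [0,0,-1],"dr": [0,0,0],"fingers": 1}

```text
clock: 24.4
ee_pos: [0.5632, -0.0046, 0.1566]
eef_rot: [0.0, -0.018, 1.0, -0.0]
ft_force: [-0.7, 0.2, 0.5]
opening: 0.003
gripper_force: 0.0
```

Call:
drive_tool:
  plan:
    - {"delta_pos": [0,0,-1],"dr": [0,0,0],"fingers": 1}
    - {"delta_pos": [0,0,-1],"dr": [0,0,0],"fingers": 1}
    - {"delta_pos": [0,0,-1],"dr": [0,0,0],"fingers": 1}
    - {"delta_pos": [0,0,-1.5],"dr": [0,0,0],"fingers": 1}
    - {"delta_pos": [0,0,-1.5],"dr": [0,0,0],"fingers": 1}

```text
clock: 25.02
ee_pos: [0.5634, -0.0047, 0.1507]
eef_rot: [0.0, -0.018, 1.0, -0.0]
ft_force: [0.1, -0.3, 4.6]
opening: 0.002
gripper_force: 2.3
```

Call:
drive_tool:
  plan:
    - {"delta_pos": [0,0,-1.5],"dr": [0,0,0],"fingers": 1}
    - {"delta_pos": [0,0,-1.5],"dr": [0,0,0],"fingers": 1}
    - {"delta_pos": [0,0,-1.5],"dr": [0,0,0],"fingers": 1}
    - {"delta_pos": [0,0,-1.5],"dr": [0,0,0],"fingers": 1}
    - {"delta_pos": [0,0,-1.5],"dr": [0,0,0],"fingers": 1}
    - {"delta_pos": [0,0,-1.5],"dr": [0,0,0],"fingers": 1}

```text
clock: 25.78
ee_pos: [0.5633, -0.0047, 0.1416]
eef_rot: [0.0, -0.018, 1.0, -0.0]
ft_force: [-1.1, 0.3, 4.7]
opening: -0.001
gripper_force: 2.6
```

Call:
drive_tool:
  plan:
    - {"delta_pos": [0,0,-1.5],"dr": [0,0,0],"fingers": 1}
    - {"delta_pos": [0,0,-1.5],"dr": [0,0,0],"fingers": 1}
    - {"delta_pos": [0,0,-1.5],"dr": [0,0,0],"fingers": 1}
    - {"delta_pos": [0,0,-1.5],"dr": [0,0,0],"fingers": 1}
    - {"delta_pos": [0,0,-1.5],"dr": [0,0,0],"fingers": 1}
    - {"delta_pos": [0,0,-1.5],"dr": [0,0,0],"fingers": 1}

```text
clock: 26.52
ee_pos: [0.5633, -0.0047, 0.1328]
eef_rot: [0.0, -0.018, 1.0, -0.0]
ft_force: [-1.9, 0.1, 6.9]
opening: -0.005
gripper_force: 3.0
```

Call:
drive_tool:
  plan:
    - {"delta_pos": [0,0,-1],"dr": [0,0,0],"fingers": 1}
    - {"delta_pos": [0,0,-1],"dr": [0,0,0],"fingers": 1}
    - {"delta_pos": [0,0,-1],"dr": [0,0,0],"fingers": 1}
    - {"delta_pos": [0,0,-1],"dr": [0,0,0],"fingers": 1}
    - {"delta_pos": [0,0,-1],"dr": [0,0,0],"fingers": 1}
    - {"delta_pos": [0,0,-1],"dr": [0,0,0],"fingers": 1}
    - {"delta_pos": [0,0,-1],"dr": [0,0,0],"fingers": 1}

```text
clock: 27.4
ee_pos: [0.5634, -0.0047, 0.126]
eef_rot: [0.0, -0.018, 1.0, -0.0]
ft_force: [-1.7, 1.1, 6.4]
opening: -0.004
gripper_force: 3.3
```

Call:
drive_tool:
  plan:
    - {"delta_pos": [0,0,-0.7],"dr": [0,0,0],"fingers": 1}
    - {"delta_pos": [0,0,-0.7],"dr": [0,0,0],"fingers": 1}
    - {"delta_pos": [0,0,-0.7],"dr": [0,0,0],"fingers": 1}
    - {"delta_pos": [0,0,0],"dr": [0,0,0],"fingers": 1}

```text
clock: 27.9
ee_pos: [0.5634, -0.0047, 0.1238]
eef_rot: [0.0, -0.018, 1.0, -0.0]
ft_force: [-1.0, 0.1, 6.4]
opening: 0.001
gripper_force: 3.2
```

Call:
drive_tool:
  plan:
    - {"delta_pos": [0,0,-0.7],"dr": [0,0,0],"fingers": 1}
    - {"delta_pos": [0,0,-0.7],"dr": [0,0,0],"fingers": 1}
    - {"delta_pos": [0,0,-0.4],"dr": [0,0,0],"fingers": 1}
    - {"delta_pos": [0,0,0],"dr": [0,0,0],"fingers": 1}

```text
clock: 28.4
ee_pos: [0.5635, -0.0047, 0.1224]
eef_rot: [0.0, -0.018, 1.0, -0.0]
ft_force: [-2.1, -0.3, 8.1]
opening: 0.001
gripper_force: 3.9
```

Call:
drive_tool:
  plan:
    - {"delta_pos": [0,0,-0.7],"dr": [0,0,0],"fingers": 1}
    - {"delta_pos": [0,0,0],"dr": [0,0,0],"fingers": 1}

```text
clock: 28.65
ee_pos: [0.5636, -0.0047, 0.1223]
eef_rot: [0.0, -0.018, 1.0, -0.0]
ft_force: [-3.6, -0.6, 10.7]
opening: 0.004
gripper_force: 5.5
```

Firm stop again at about 11 N, as on release. I let go and lift clear.

Call:
drive_tool:
  plan:
    - {"delta_pos": [0,0,3],"dr": [0,0,0],"fingers": 1}
    - {"delta_pos": [0,0,6],"dr": [0,0,0],"fingers": 1}
    - {"delta_pos": [0,0,20],"dr": [0,0,0],"fingers": 1}
    - {"delta_pos": [0,0,40],"dr": [0,0,0],"fingers": 1}
    - {"delta_pos": [0,0,40],"dr": [0,0,0],"fingers": 1}
    - {"delta_pos": [0,0,0],"dr": [0,0,0],"fingers": 1}
    - {"delta_pos": [0,0,0],"dr": [0,0,0],"fingers": 1}

```text
clock: 29.52
ee_pos: [0.5624, -0.0045, 0.2285]
eef_rot: [-0.001, -0.018, 1.0, 0.0]
ft_force: [-0.3, 0.8, -0.5]
opening: 0.003
gripper_force: 0.0
```

Run:
```python
from h import *
q,K,T=cam('scene'); print(arm.state()['ee_pos'],proj([.563,-.004,.132],K,T))
cv2.imwrite('pics/s7.png',cv2.resize(q[130:370,150:470],None,fx=2.5,fy=2.5)[:,:,::-1])
```

```text
[ 0.56188716 -0.0044261   0.22780416] [[332.17063365 219.5937211 ]]
```

View pics/s7.png

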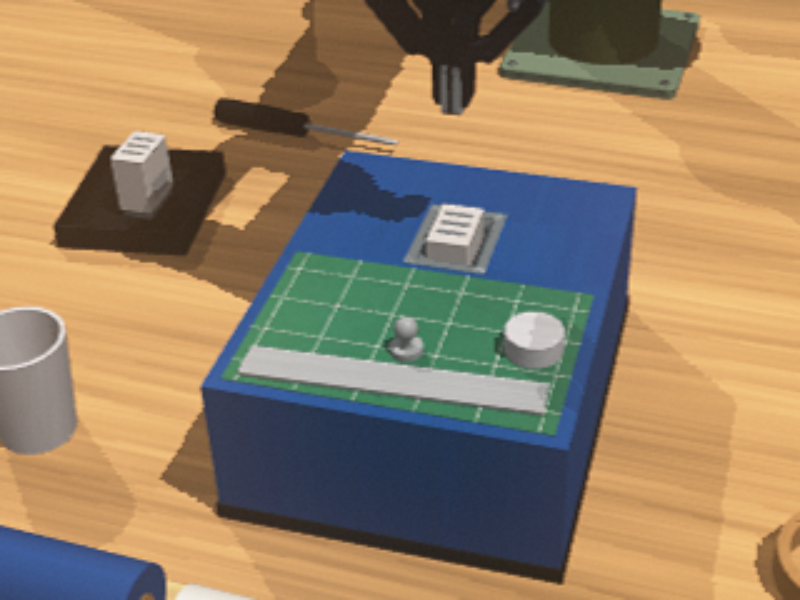

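The new cartridge is held down, its top near crop (457,223), which is the starting height. The spent one stands upright in the tray at (140,172), and the bystanders in view have not moved.

```bash
python3 -c "
from station import arm; print(arm.sign_off())"
```

```text
the job is handed in; nothing more can be done
None
```

The job is handed in, with no verdict shown: the last picture has the spent cartridge upright in the tray and the new one held down in the bay at the height the old one had, after about 30 s and presses of about 11 N at the catch.

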